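# Set three swapped parts right in their picture trays

## Robot

A 6-joint arm with a two-finger parallel gripper is mounted at the origin on the work surface; the furniture and walls round the work are solid. World frame = base frame: x ahead of the robot, y to its left, z up, the work surface at z = 0. Lengths are in mm, angles in rad, forces in N, time in s.
With the tool pointing down it reaches from about 300 to 775 mm from the base axis. Payload 14.6 kg.
Tool frame: the origin (TCP) lies on the centre line of the jaws, within the pads' length; the fingertips stand 19 mm ahead of it and the grasp point (between the pads) is the TCP (bot.tip_reach is the distance from the TCP to the fingertips, in mm); z points along the fingers, y is the line along which they close (so a half turn about z gives the same grasp; the last joint's range is limited). The gripper opens to 85 mm and grips with 20 to 120 N. Pads are 22 mm wide; open, the fingers measure 114 mm over their backs; the gripper's body (76 mm by 85 mm) begins 54 mm behind the grasp point. The pads swing forward as they close: fully open they stand 13 mm farther back than shut.
Start: joints at [1.044, 0.3, 1.521, -0, 1.321, -0.067], TCP at [244.069, 492.869, 219.381] pointing down, gripper open.
Joint ranges: [-3.03, 3.03], [-0.79, 2.21], [0.23, 2.52], [-1.04, 4.18], [0, 3.07], [-2.55, 2.55]. Speed limits (rad/s): [2.22, 2.22, 2.57, 3.14, 3.14, 3.14].

## Interface

Orientations are given as a unit quaternion [w, x, y, z].
In Python, from rig import bot gives the robot as it stands. Calls block until the motion is done:
- bot.move_to(position, orientation): joint-space move of the TCP to a pose.
- bot.servo_line(position, attitude=None, speed=150, until_force=None): straight line of the TCP; attitude=None keeps the orientation; speed is the mean speed in mm/s. With until_force (N) it stops when the force on the tool has changed by that much, and returns True; else False.
- bot.move_joints(angles): joint-space move.
- bot.move_gripper(opening, grip_force=None): finger opening in mm; grip_force is the grip in N (None keeps the last); returns when the fingers have stopped.
- bot.dwell(seconds).
- bot.ik(position, orientation): joint angles nearest the present ones, or None.
- bot.read_state(): the state.
- bot.read_camera(name): name is "scene" or "side" or "wrist"; returns a dict with "image" (400x640x3 uint8, blue, green, red), "depth" (400x640 float32, mm along the optical axis (not along the pixel's ray), 0 where there is no reading), "fovy" (degrees; the focal length in pixels is half the picture's height over the tangent of half this angle, whatever the lens; pixels are square), "cx", "cy" (the principal point, pixels), "eye" and "attitude" of the camera in the world; the wrist camera has in their place "mount" (4x4, takes a point from camera to tool coordinates, whose origin is the TCP and whose axes are the flange's). Camera axes: x right, y down, z forward; pixel columns grow to the right and rows downward; lengths in mm; the calibration is good to about 2 mm. A picture is of the moment at which its call begins: read the wrist's pose just before it.
A pose or a line that the arm cannot do raises bot.MotionError and nothing moves.
- bot.finish_job(): hands the job in; it is judged then, once.
The state is a dict: "clock": time; "joint_positions": joint angles; "qvel": joint speeds; "effort": joint torques, N m; "ee_pos": TCP position; "tool_rot": TCP orientation; "ft_force": force on the tool from outside, world axes, zero at the start; "moment": the same for the moment, N m; "grip_width": finger opening in mm; "grip_force": force on a finger pad.
Only numpy, scipy, OpenCV 4.12 (cv2) and the standard library are available. Lean on these libraries where they do the work, as an engineer would, in place of code of your own. Each camera call takes 0.05 s, during which the arm holds its last target. There are 200 camera calls.

## Task

The three parts in the steel trays have got mixed up: each lies in another one's tray. Put each part in the middle of the tray whose picture shows it, the channel and the bolt lying lengthwise (channel open side up) and the nut lying flat, parking one part in the tray with the blank picture plate on the way, and never put two parts in one tray together.

Things in the scene. Friction and masses are not known exactly. Their poses are not given: they have to be found in the camera images.
- nut: Plain grey steel hexagon nut lying flat, 24 mm across the flats, 27 mm across the corners, 14 mm high, hole closed to the touch. Origin: centre of its underside; z up; its x axis points at the middle of a flat, its y axis at a corner. Starts near the middle of another part's tray.
- channel: Bright folded U-shaped channel piece lying with its open side up, 105 mm long (its y axis), 37 mm wide (its x axis), 26 mm high (z, up). Origin: centre of its underside. Starts lengthwise in another's tray.
- bolt: Bright hexagon bolt lying on its side, 80 mm long along its y axis, head (27 mm wide, 24 mm high, 11 mm thick) at the +y end, shank 16 mm thick with its axis about 10 mm above the underside. Origin: underside, middle of the length; it balances 8 mm from there towards the head, where the bare shank can be gripped across. Starts lengthwise in another's tray.
- tray_nut: Fixed shallow grey tray, black floor. Origin: at bench height under the middle of its compartment, 126 mm (its x, lengthwise) by 98 mm (its y) inside, 3 mm walls, tops 10 mm above the bench, inner floor 4 mm above it. In front (x -66 to -124 mm, towards the robot) a flat plate 4 mm high shows a black hexagon with a hole, on white: the nut's tray.
- tray_channel: Fixed shallow grey tray, black floor. Origin: at bench height under the middle of its compartment, 126 mm (its x, lengthwise) by 98 mm (its y) inside, 3 mm walls, tops 10 mm above the bench, inner floor 4 mm above it. In front (x -66 to -124 mm, towards the robot) a flat plate 4 mm high shows a long grey bar with two black edges on white: the channel's tray.
- tray_bolt: Fixed shallow grey tray, black floor. Origin: at bench height under the middle of its compartment, 126 mm (its x, lengthwise) by 98 mm (its y) inside, 3 mm walls, tops 10 mm above the bench, inner floor 4 mm above it. In front (x -66 to -124 mm, towards the robot) a flat plate 4 mm high shows a black bolt with head and thread marks, on white: the bolt's tray.
- tray_blank: Fixed shallow grey tray, black floor. Origin: at bench height under the middle of its compartment, 126 mm (its x, lengthwise) by 98 mm (its y) inside, 3 mm walls, tops 10 mm above the bench, inner floor 4 mm above it. In front (x -66 to -124 mm, towards the robot) a flat plate 4 mm high is plain white without a picture: the spare tray, empty at the start.
Things that resemble listed ones, but are neither listed nor needed, are in the scene too. Leave any pink look-alike of the bolt alone.

How it is judged:
By the outcome, as a careful person would: the job done as asked, in the order asked, and still so for the second after the job is handed in, with the robot touching nothing.
It also fails if it takes over 128 s, if anything falls off the work surface, if the arm or the gripper's body presses on something with over 40 N, if the wrist force passes 120 N, or if a joint passes its speed limit or range.

## Working session

There is one attempt and no reset: what is moved stays moved. The work goes in short steps, each a Python script; the robot and the scene stay as the last script left them, time stands still between calls to the robot, and variables do not carry over. Pictures are saved under pics/ and viewed, at most 14 in all, crops included, and the job is handed in when it is done.

```bash
ls; mkdir -p pics
cat > h.py <<'E'
import numpy as np, cv2
from rig import bot
from scipy.spatial.transform import Rotation as R
def rot(q): q=np.array(q,float); return R.from_quat(q[[1,2,3,0]]) if q.size==4 else R.from_matrix(q)
def cam(name):
    s=bot.read_state(); c=bot.read_camera(name)
    c['f']=200/np.tan(np.radians(c['fovy'])/2)
    if name=='wrist':
        T=np.eye(4); T[:3,:3]=rot(s['tool_rot']).as_matrix(); T[:3,3]=s['ee_pos']
        c['T']=T@np.array(c['mount'])
    else:
        T=np.eye(4); a=np.array(c['attitude']); T[:3,:3]=rot(a).as_matrix(); T[:3,3]=c['eye']; c['T']=T
    return c
def plane(c,uv,z):
    uv=np.atleast_2d(uv).astype(float)
    d=np.c_[(uv[:,0]-c['cx'])/c['f'],(uv[:,1]-c['cy'])/c['f'],np.ones(len(uv))]@c['T'][:3,:3].T
    o=c['T'][:3,3]; return o+d*((z-o[2])/d[:,2])[:,None]
def cloud(c):
    v,u=np.mgrid[:400,:640]; Z=c['depth']
    P=np.stack([(u-c['cx'])/c['f']*Z,(v-c['cy'])/c['f']*Z,Z],-1)
    P=P@c['T'][:3,:3].T+c['T'][:3,3]; P[Z==0]=np.nan; return P
def down(yaw):  # tool z down, tool y axis along direction yaw+90deg... x axis at yaw
    q=R.from_matrix(np.c_[[np.cos(yaw),np.sin(yaw),0],[np.sin(yaw),-np.cos(yaw),0],[0,0,-1]]).as_quat()
    return q[[3,0,1,2]]
E
python3 - <<'E'
from h import *
for n in ('scene','side','wrist'):
    c=cam(n); cv2.imwrite(f'pics/{n}0.png',c['image']); print(n,c['fovy'],c['cx'],c['cy'],c['T'].round(2).tolist())
    np.savez(f'{n}0.npz',**{k:v for k,v in c.items() if not isinstance(v,str)})
print(bot.read_state())
E
```

```text
pics
scene 54.199230467646075 319.12188936700124 191.91560695653232 [[0.85, -0.39, 0.35, 121.7], [-0.52, -0.64, 0.56, -537.48], [0.0, -0.66, -0.75, 854.3], [0.0, 0.0, 0.0, 1.0]]
side 56.27689678177706 322.49149443944685 196.89969778730517 [[-0.98, -0.05, 0.19, 332.97], [-0.19, 0.39, -0.9, 919.66], [-0.03, -0.92, -0.39, 420.74], [0.0, 0.0, 0.0, 1.0]]
wrist 61.934985475515795 322.36115161608393 199.25193503223596 [[0.44, 0.85, 0.29, 171.85], [0.9, -0.42, -0.14, 529.93], [-0.0, 0.32, -0.95, 373.21], [0.0, 0.0, 0.0, 1.0]]
{'clock': 0.15, 'joint_positions': array([ 1.04444753e+00,  3.00325346e-01,  1.52143308e+00, -1.10922992e-05,
        1.32069298e+00, -6.65910323e-02]), 'qvel': array([-0.00048852, -0.00048603, -0.00025776, -0.00144351,  0.00127791,
       -0.00200097]), 'effort': array([ 3.44881973e-04, -5.43668640e+01, -3.61883569e+01,  1.70961852e-05,
        3.15625104e-03,  2.89549939e-05]), 'ee_pos': array([243.95965183, 492.72742108, 218.9638888 ]), 'tool_rot': array([-1.20300570e-04,  2.27858234e-01,  9.73694223e-01, -4.12209402e-04]), 'ft_force': array([-0.12765796, -0.32159989, -0.40117553]), 'moment': array([ 0.0103222 ,  0.01879152, -0.03015303]), 'grip_force': 0.0, 'grip_width': 85.25108734147321}
```

View pics/scene0.png

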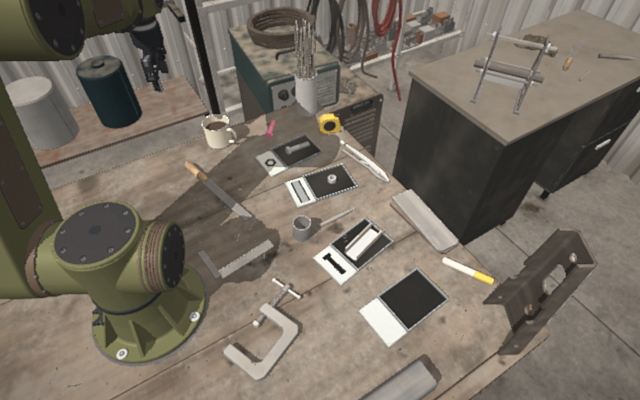

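View pics/side0.png

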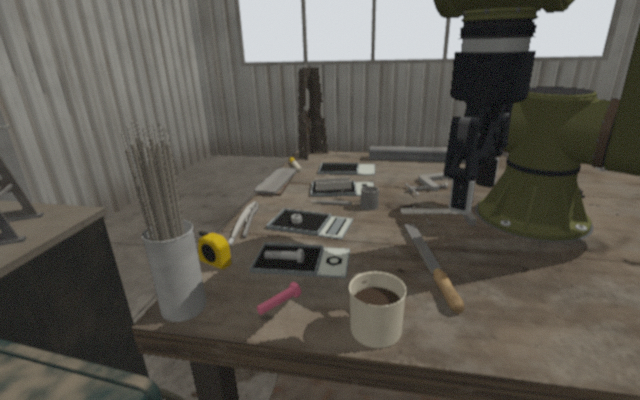

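The scene view shows four trays: the nut plate (270,160) has the bolt in it, the channel plate (300,192) has the nut at (333,180), the bolt plate (335,262) has the channel at (362,244), and the blank plate (385,320) is empty. The pink look-alike is at (270,128), outside the trays, and the long grey bars at (425,220) and (400,382) are much larger than the channel. The side view agrees: bolt at (285,256), nut at (296,217), pink thing at (278,299).

Plan: nut→blank, channel→its tray, bolt→its tray, nut→its tray.

```bash
python3 - <<'E'
from h import *
c=dict(np.load('scene0.npz',allow_pickle=True))
for n,uv,z in [('nutplate',(270,160),4),('nutfloor',(297,150),4),('chplate',(299,192),4),('chfloor',(330,183),4),('boltplate',(335,262),4),('boltfloor',(362,244),20),('blplate',(385,322),4),('blfloor',(412,299),4),('nut',(333,180),18),('bolt',(296,150),15),('cup',(302,228),40),('mug',(217,130),60)]:
    P=cloud(c)[uv[1],uv[0]]; print(n,plane(c,uv,z)[0].round(0),P.round(0))
E
cat > /dev/null
```

```text
nutplate [453. 293.   4.] [453. 291.   5.]
nutfloor [548. 289.   4.] [546. 286.   7.]
chplate [465. 130.   4.] [464. 127.   7.]
chfloor [561. 113.   4.] [560. 111.   7.]
boltplate [ 428. -120.    4.] [ 427. -121.    6.]
boltfloor [ 509. -120.   20.] [ 515. -114.    9.]
blplate [ 439. -309.    4.] [ 439. -309.    4.]
blfloor [ 527. -297.    4.] [ 527. -297.    4.]
nut [568. 108.  18.] [567. 107.  19.]
bolt [540. 280.  15.] [546. 292.   3.]
cup [397. -10.  40.] [410.  16.   1.]
mug [350. 445.  60.] [345. 425.  77.]
```

Run:
```python
from h import *
ims=[]
for n,p in [('nut',(520,287)),('channel',(530,115)),('bolt',(500,-120)),('blank',(505,-300))]:
    bot.move_to([*p,220],down(np.pi)); bot.dwell(.3)
    c=cam('wrist'); np.savez(f'w_{n}.npz',**{k:v for k,v in c.items() if not isinstance(v,str)})
    ims.append(c['image'])
print(bot.read_state()['clock'],bot.read_state()['joint_positions'])
m=np.vstack([np.hstack(ims[:2]),np.hstack(ims[2:])]); cv2.imwrite('pics/m1.png',cv2.resize(m,(800,500),interpolation=cv2.INTER_AREA))
```

```text
5.2667 [-5.97308618e-01  3.82559205e-01  1.40883016e+00  1.40132373e-05
  1.34991836e+00 -2.16907376e+00]
```

View pics/m1.png

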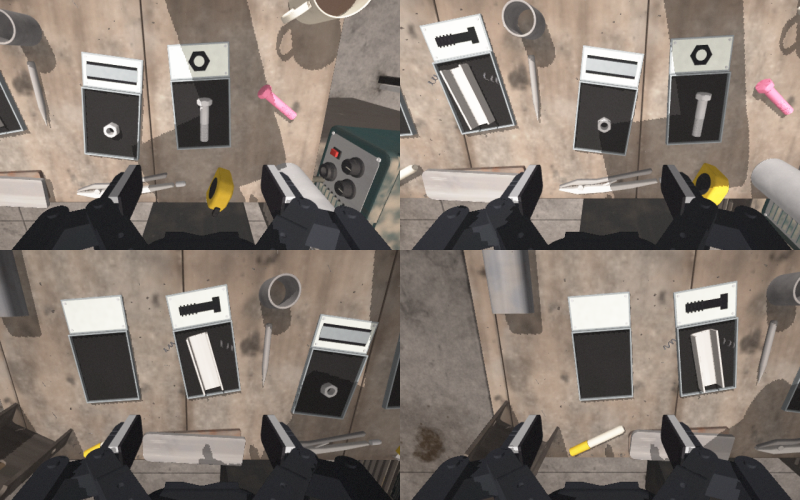

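Montage: top-left shows the nut tray with the bolt at (204,118) and the channel tray with the nut at (111,130). Bottom-right shows the empty blank tray at (603,365) and the bolt tray with the channel at (705,360). The pink bolt at (277,103) lies on the bare bench, so the steel one in the tray is the one meant. Next I measure trays and parts from the contours.

```bash
cat >> h.py <<'E'
def rect(P):  # centre, (long,short), yaw of long axis
    (cx,cy),(w,h),a=cv2.minAreaRect(np.ascontiguousarray(P[:,:2],np.float32)); a=np.radians(a)
    if h>w: w,h,a=h,w,a+np.pi/2
    a=(a+np.pi/2)%np.pi-np.pi/2
    return np.array([cx,cy]),(w,h),a
def project(c,p):
    q=(np.array(p)-c['T'][:3,3])@c['T'][:3,:3]; return q[:2]/q[2]*c['f']+[c['cx'],c['cy']]
def measure(c,guess,zpart,thr=55,pthr=75):
    g=c['image'].max(2); k=np.ones((3,3),np.uint8)
    d=cv2.morphologyEx((g<thr).astype(np.uint8),cv2.MORPH_OPEN,k)
    n,l,st,ce=cv2.connectedComponentsWithStats(d)
    u=project(c,[*guess,4]); 
    i=min((i for i in range(1,n) if st[i,4]>1500),key=lambda i:np.hypot(*(ce[i]-u)))
    hull=cv2.convexHull(np.argwhere(l==i)[:,::-1].astype(np.int32))[:,0]
    tray=rect(plane(c,hull,4))
    m=np.zeros_like(d); cv2.fillConvexPoly(m,hull,1); m=cv2.erode(m,k,iterations=3)
    b=cv2.morphologyEx((m&(g>pthr)).astype(np.uint8),cv2.MORPH_CLOSE,k)
    n,l,st,ce=cv2.connectedComponentsWithStats(b)
    if n<2: return tray,None,None
    j=1+st[1:,4].argmax(); pix=np.argwhere(l==j)[:,::-1]
    return tray,(rect(plane(c,pix,zpart)),st[j,4]) if st[j,4]>60 else None,pix
E
python3 - <<'E'
from h import *
for n,guess,z in [('nut',(530,287),12),('channel',(545,113),14),('bolt',(515,-120),26),('blank',(530,-297),4)]:
    c=dict(np.load(f'w_{n}.npz')); 
    t,p,pix=measure(c,guess,z)
    print(n,np.round(np.r_[t[0],t[1],np.degrees(t[2])],1)); 
    if p: (q,a)=p; print('   part',np.round(np.r_[q[0],q[1],np.degrees(q[2])],1),a)
    if pix is not None:
        C=cloud(c)[pix[:,1],pix[:,0]]; C=C[C[:,2]>7]
        if len(C)>20: r=rect(C); print('   depth',np.round(np.r_[r[0],r[1],np.degrees(r[2])],1),np.nanpercentile(C[:,2],[10,50,95]).round(1),len(C), C[:,:2].mean(0).round(1))
E
```

```text
nut [544.5 289.3 124.6  97.    3. ]
   part [552.4 293.1  83.4  27.7   0. ] 1140
   depth [ 5.521e+02  2.934e+02  8.020e+01  2.630e+01 -4.000e-01] [15.8 20.3 27.8] 1085 [545.4 293.4]
channel [597.1 138.7  63.1  53.3  -6.9]
   depth [580.6 126.9  14.6   2.6 -55.2] [17.1 18.4 19.2] 26 [580.2 127.2]
bolt [ 517.8 -106.7  124.    97.7    9.9]
   part [ 517.  -112.9  106.4   39.    16.7] 3267
   depth [ 519.3 -111.6  104.7   37.1   16.7] [ 7.2  8.  30.1] 1965 [ 517.6 -113.6]
blank [ 564.4 -312.    59.3   57.3    4.8]
```

Run:
```python
from h import *
for n,guess,z,s in [('channel',(555,113),18,'channel'),('channel',(555,113),18,'nut'),('blank',(530,-297),4,'blank'),('blank',(530,-297),4,'bolt')]:
  c=dict(np.load(f'w_{s}.npz')); 
  for thr in (65,75,85):
    t,p,pix=measure(c,guess,z,thr,thr+20)
    print(n,s,thr,np.round(np.r_[t[0],t[1],np.degrees(t[2])],1)); 
    if p: (q,a)=p; print('   part',np.round(np.r_[q[0],q[1],np.degrees(q[2])],1),a)
    if pix is not None:
        C=cloud(c)[pix[:,1],pix[:,0]]; C=C[C[:,2]>12]
        if len(C)>20: r=rect(C); print('   depth',np.round(np.r_[r[0],r[1]],1),np.nanpercentile(C[:,2],[10,50,95]).round(1),len(C), C[:,:2].mean(0).round(1))
```

```text
channel channel 65 [595.5 137.3  67.1  57.1  -7.6]
   depth [579.5 126.9  17.3   4.2] [17.1 18.5 19.5] 45 [579.5 126.8]
channel channel 75 [564.4 120.8 125.4  98.2  -7.5]
   part [ 5.694e+02  1.216e+02  2.980e+01  2.360e+01 -3.000e-01] 370
   depth [571.2 121.5  25.6  24.1] [15.2 18.1 19.5] 288 [570.5 121.2]
channel channel 85 [564.7 120.8 126.1  98.5  -7.5]
   part [569.4 120.9  29.8  22.7   0.8] 363
   depth [571.3 121.4  26.2  23.2] [15.2 18.1 19.5] 286 [570.4 121.2]
channel nut 65 [544.7 289.4 125.   97.3   3. ]
   part [550.5 293.1  82.   27.3   0. ] 1106
   depth [552.1 293.4  79.9  26.3] [16.4 20.4 27.9] 1048 [545.9 293.3]
channel nut 75 [564.  120.1 123.7  96.4  -7.5]
   part [569.3 124.   32.   25.4 -51.8] 468
   depth [571.4 122.2  26.   24. ] [14.3 17.9 19.3] 326 [570.9 122.8]
channel nut 85 [564.6 120.1 125.3  96.9  -7.5]
   part [569.3 124.1  32.1  25.  -53.9] 462
   depth [571.4 122.2  26.   24. ] [14.3 17.9 19.3] 326 [570.9 122.8]
blank blank 65 [ 531.1 -294.6  124.4   98.     4.4]
blank blank 75 [ 531.3 -294.6  124.8   98.5    4.4]
blank blank 85 [ 531.4 -294.6  125.1   98.6    4.4]
blank bolt 65 [ 531.2 -295.8  124.6   95.9    4.3]
blank bolt 75 [ 531.5 -296.9  124.8   98.5    4.4]
blank bolt 85 [ 531.6 -296.9  125.3   99.     4.4]
```

Trays (centre, yaw) come out at 125 × 98 mm as they should:

| Tray | Centre | Yaw |
|---|---|---|
| nut | (544.6, 289.3) | 3° |
| channel | (564.5, 120.5) | −7.5° |
| bolt | (517.8, −106.7) | 9.9° |
| blank | (531.3, −295) | 4.4° |

The part sizes also match (80 × 26, 105 × 37, 26 × 24). I move the nut first.

```bash
cat >> h.py <<'E'
TR=dict(nut=((544.6,289.3),3.0),channel=((564.5,120.5),-7.5),bolt=((517.8,-106.7),9.9),blank=((531.3,-295.),4.4))
def pick(xy,deg,z,pre,force=50):
    q=down(np.pi+np.radians(deg)); bot.move_gripper(pre)
    bot.move_to([*xy,150],q); bot.servo_line([*xy,z+25],speed=200)
    if bot.servo_line([*xy,z],speed=60,until_force=8): print('touched early',bot.read_state()['ee_pos'])
    bot.move_gripper(0,force); s=bot.read_state(); print('grip',s['grip_width'],s['grip_force'],s['ee_pos'].round(1))
    bot.servo_line([*xy,150],speed=150); s=bot.read_state(); print('lifted',s['grip_width'],s['grip_force'],s['clock'])
def place(xy,deg,z,opening):
    q=down(np.pi+np.radians(deg)); bot.move_to([*xy,150],q); bot.servo_line([*xy,z+15],speed=150)
    t=bot.servo_line([*xy,z],speed=30,until_force=6); print('place touch',t,bot.read_state()['ee_pos'].round(1))
    bot.move_gripper(opening); bot.servo_line([*xy,150],speed=200); print('clock',bot.read_state()['clock'])
def look(name,xy,fn):
    bot.move_to([*xy,220],down(np.pi)); bot.dwell(.2); c=cam('wrist'); np.savez(f'{fn}.npz',**{k:v for k,v in c.items() if not isinstance(v,str)}); cv2.imwrite(f'pics/{fn}.png',c['image']); return c
E
python3 - <<'E'
from h import *
pick((571.2,121.5),0,25,50)
place(TR['blank'][0],4.4,25.5,50)
c=look('x',(505,-300),'l1')
t,p,pix=measure(c,TR['blank'][0],18,80,100); print(t,p)
C=cloud(c)[pix[:,1],pix[:,0]]; C=C[C[:,2]>12]; print(rect(C),np.percentile(C[:,2],95))
E
```

```text
grip 0.04100171914440133 0.0 [571.2 121.5  25.1]
lifted 0.37373391822127566 0.0 10.0333
place touch False [ 531.3 -295.    25.5]
clock 14.4167
(array([ 531.30999756, -294.59762573]), (124.84420776367188, 98.53509521484375), np.float64(0.07689107827601194)) NoneTraceback (most recent call last):
  File "<stdin>", line 6, in <module>
TypeError: 'NoneType' object is not subscriptable
```

The grip closed on nothing. I look at the nut tray location again before retrying.

Run:
```python
from h import *
c=look('x',(530,115),'l2'); print(bot.tip_reach)
t,p,pix=measure(c,TR['channel'][0],18,80,100); print(t,p)
if pix is not None:
    C=cloud(c)[pix[:,1],pix[:,0]]; C=C[C[:,2]>12]; print(rect(C) if len(C) else 0,np.percentile(C[:,2],95))
u=project(c,[565,120,10]).astype(int); print(u)
cr=c['image'][max(0,u[1]-100):u[1]+100,max(0,u[0]-130):u[0]+130]; cv2.imwrite('pics/l2c.png',cv2.resize(cr,None,fx=2.5,fy=2.5))
```

```text
19.0
(array([564.42120361, 120.87226105]), (125.4530258178711, 98.3219223022461), np.float64(-0.1301240482320889)) ((array([569.13201904, 121.06103516]), (28.592430114746094, 23.745330810546875), np.float64(0.014232671476467118)), np.int32(372))
(array([570.89984131, 121.70411682]), (25.41811752319336, 22.738252639770508), np.float64(-6.857639806945315e-05)) 19.582110751917014
[326 193]
```

View pics/l2c.png

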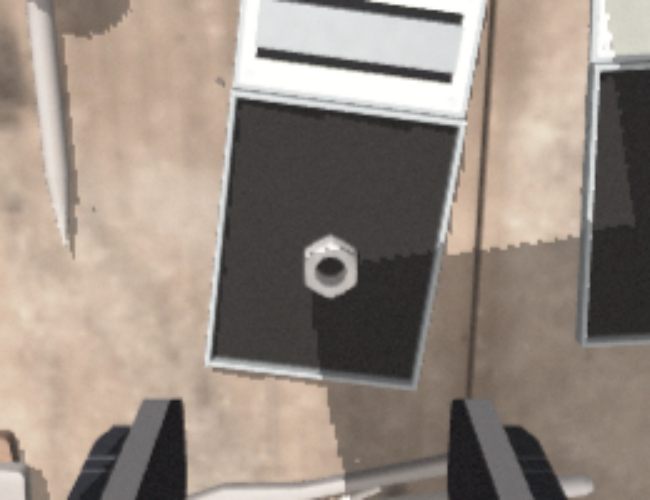

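The nut is untouched at crop (330,267), so the jaws closed beside or above it. I check for a common offset by comparing with the scene camera and with the fingertips' own position in the wrist depth image.

Run:
```python
from h import *
s=dict(np.load('scene0.npz'))
for thr in (60,75):
  for n,g,z in [('nut',TR['nut'][0],12),('channel',TR['channel'][0],18),('bolt',TR['bolt'][0],26),('blank',TR['blank'][0],4)]:
    try: t,p,pix=measure(s,g,z,thr,thr+25)
    except Exception as e: print(n,e); continue
    print(n,thr,np.round(np.r_[t[0],t[1],np.degrees(t[2])],1), p and np.round(np.r_[p[0][0],p[0][1]],1))
c=dict(np.load('l2.npz')); P=cloud(c); print(c['mount'].round(3).tolist())
z=P[...,2]; m=(z>150)&(z<260); 
for lo,hi in ((0,320),(320,640)):
    Q=P[:,lo:hi][m[:,lo:hi]]; print(len(Q),Q[:,2].min(), Q[Q[:,2]<Q[:,2].min()+8].mean(0), Q.min(0),Q.max(0))
print(bot.read_state()['ee_pos'],bot.read_state()['tool_rot'])
b=c['image'];
```

```text
nut 60 [942.1 129.3 490.3 173.9  25.5] None
channel 60 [942.1 129.3 490.3 173.9  25.5] None
bolt 60 [ 530.6 -295.   119.    93.5    4.2] None
blank 60 [ 530.6 -295.   119.    93.5    4.2] None
nut 75 [661.4 765.4 590.1 212.3  72.1] [670.2 808.3 284.4  78.2]
channel 75 [661.4 765.4 590.1 212.3  72.1] [666.2 798.7 282.4  77.7]
bolt 75 [ 530.3 -295.   119.5   95.2    4.2] None
blank 75 [ 530.3 -295.   119.5   95.2    4.2] None
[[0.0, -0.948, -0.319, 80.682], [1.0, 0.0, 0.001, 0.805], [-0.001, -0.319, 0.948, -154.312], [0.0, 0.0, 0.0, 1.0]]
1155 234.60692448464448 [527.70205236  88.72398576 239.59105384] [519.50675465  76.51122827 234.60692448] [542.80773543  90.60984622 259.95148394]
1160 234.03326301858607 [527.9575384  141.41655523 239.18229892] [519.5487411  139.94412823 234.03326302] [542.97163273 154.09934298 259.97856036]
[530.15076486 114.43417905 219.95079599] [-3.10271179e-05  4.70279416e-04  9.99999889e-01 -2.29405346e-08]
```

Run:
```python
from h import *
s=dict(np.load('side0.npz'))
for z in (200,219,235,250): print(z,project(s,[244,493,z]).round(0))
P=cloud(s)[120:230,440:500]; m=(abs(P[...,0]-244)<80)&(abs(P[...,1]-493)<80); print(P[m].min(0),P[m].max(0))
# now: close gripper, look at the fingertips in the wrist view
bot.move_gripper(24); c=cam('wrist'); P=cloud(c); Q=P[(P[...,2]>100)&(P[...,2]<300)]; print(len(Q),Q.min(0),Q.max(0),bot.read_state()['ee_pos'])
v=c['image'][200:,170:490]; cv2.imwrite('pics/f24.png',cv2.resize(v,None,fx=2,fy=2))
c=cam('side'); u=project(c,[530,115,220]); print(u); u=u.astype(int); cr=c['image'][max(0,u[1]-60):u[1]+60,max(0,u[0]-60):u[0]+60]; cv2.imwrite('pics/s24.png',cv2.resize(cr,None,fx=4,fy=4))
P=cloud(c)[max(0,u[1]-60):u[1]+60,max(0,u[0]-60):u[0]+60]; m=(abs(P[...,0]-530)<70)&(abs(P[...,1]-115)<70)&(P[...,2]>100); print(P[m].min(0))
```

```text
200 [468. 232.]
219 [470. 218.]
235 [471. 205.]
250 [473. 194.]
[211.73625305 446.55052414 244.81973932] [287.19173214 563.9496366  347.87206793]
19101 [513.12957164  62.54607805 100.05175808] [709.5870772  437.28655887 299.99696656] [530.00258503 114.98260808 219.99537929]
[308.51334673 135.60526726]
[509.23834418  53.26107165 233.9222829 ]
```

View pics/s24.png

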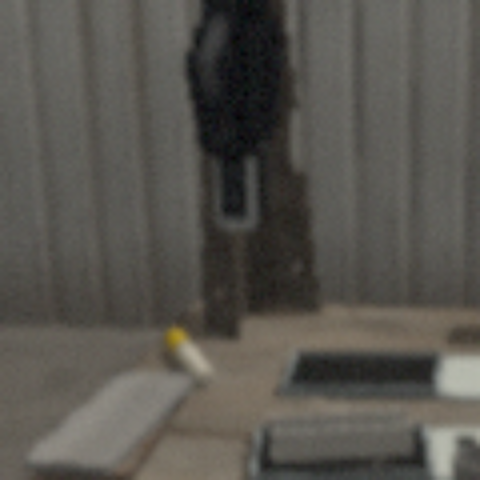

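In the side crop the fingertips end at about (238,228), which is only about z≈225–234 with the TCP reported at 220. The stated tip reach would put them at about 201. Depth agrees in both cameras, so I calibrate the tip height by a gentle touch on the empty part of the tray floor.

Run:
```python
from h import *
q=down(np.pi+np.radians(-7.5))
bot.move_to([532,122,120],q); bot.servo_line([532,122,35],speed=150)
t=bot.servo_line([532,122,-15],speed=35,until_force=5); s=bot.read_state(); print(t,s['ee_pos'],s['ft_force'],s['grip_width'],s['clock'])
bot.servo_line([532,122,60],speed=150)
```

```text
True [531.87980875 122.01680677  -7.89788895] [-3.08574322 -0.14674512  8.82111741] 24.15246159112939 19.625
```

The touch confirms it: at opening 24 the tips are 12 mm above the reported TCP, so the grasp heights drop by about 31 mm. I add a guard for an empty grip and retry.

```bash
sed -i "s/^    bot.servo_line(\[\*xy,150\],speed=150); s=bot/    assert s['grip_width']>8,'missed'\n&/" h.py
python3 - <<'E'
from h import *
pick((571,121.6),0,-5,50)
place(TR['blank'][0],4.4,-4.7,50)
c=look('x',(515,-210),'l3')
for n,z in (('blank',18),('bolt',26)):
    t,p,pix=measure(c,TR[n][0],z,80,100); print(n,t,p)
    if pix is not None:
        C=cloud(c)[pix[:,1],pix[:,0]]; C=C[C[:,2]>12]; print(rect(C),np.percentile(C[:,2],95))
E
```

```text
grip 21.87764652792656 49.53075292927679 [571.4 121.7  -4.4]
lifted 21.970310638116246 48.98564020812046 23.9833
place touch True [ 531.1 -294.9   -4.4]
clock 28.4167
blank (array([ 531.41387939, -295.75534058]), (125.36103057861328, 98.68364715576172), np.float64(0.07547543338668827)) ((array([ 529.88287354, -293.35202026]), (28.434144973754883, 24.259078979492188), np.float64(-0.08312791026573318)), np.int32(368))
(array([ 531.08874512, -293.62973022]), (25.760751724243164, 24.06977081298828), np.float64(1.1888372411402441)) 19.47500092132772
bolt (array([ 517.9821167 , -105.61303711]), (125.15425109863281, 98.36969757080078), np.float64(0.1760788735674672)) ((array([ 516.93322754, -112.6815567 ]), (107.40282440185547, 40.10251235961914), np.float64(0.2891679286630804)), np.int32(3527))
(array([ 518.6394043 , -111.67698669]), (103.73450469970703, 37.730628967285156), np.float64(0.2904134891049104)) 30.47994363630662
```

View pics/l3.png

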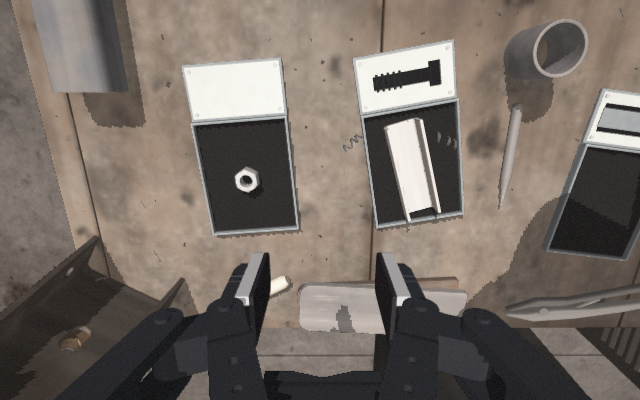

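The nut lies flat in the blank tray at (247,180). The channel at (413,168) is clear to grip.

Run:
```python
from h import *
pick((518.4,-112.2),16.65,-3,50)
place(TR['channel'][0],-7.5,-2.7,50)
c=look('x',(535,205),'l4')
for n,z,lo in (('channel',26,12),('nut',14,9)):
    t,p,pix=measure(c,TR[n][0],z,80,100); print(n,t,p)
    if pix is not None:
        C=cloud(c)[pix[:,1],pix[:,0]]; C=C[C[:,2]>lo]; print(rect(C),np.percentile(C[:,2],95),C.mean(0))
```

```text
grip 35.86208853121575 50.9109628200531 [ 518.7 -112.3   -2.5]
lifted 35.811648486869906 50.27122378349304 32.75
place touch True [564.2 120.5  -2.5]
clock 36.4667
channel (array([564.57324219, 120.6608429 ]), (125.81895446777344, 97.98819732666016), np.float64(-0.13145269929992942)) ((array([560.33374023, 122.48295593]), (104.96135711669922, 40.974449157714844), np.float64(-0.13137679920886214)), np.int32(3368))
(array([564.10009766, 121.91733551]), (103.35808563232422, 37.575218200683594), np.float64(-0.1320540410740696)) 30.281905173408358 [559.59232866 121.11687124  24.92285119]
nut (array([544.80822754, 289.81137085]), (126.12452697753906, 97.93125915527344), np.float64(0.05419247776850833)) ((array([552.07391357, 290.50396729]), (82.62255096435547, 27.096080780029297), np.float64(-0.09746530431028422)), np.int32(1114))
(array([552.10870361, 292.92877197]), (80.20340728759766, 26.808258056640625), np.float64(-0.013017398250252832)) 27.954929178815924 [545.49025454 291.93265472  20.78662181]
```

View pics/l4.png

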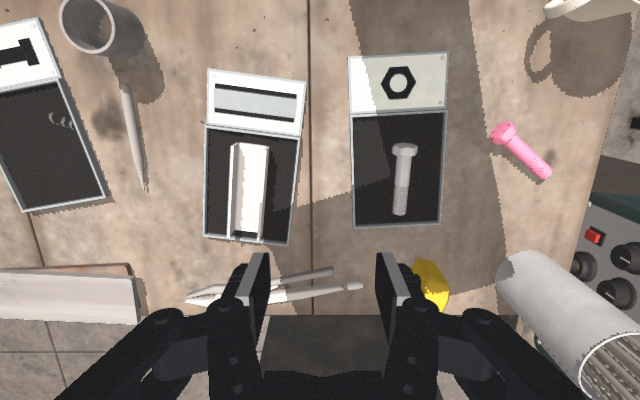

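The channel is centred in its tray to within 1.5 mm and parallel to it, open side up (247,190). The steel bolt is at (403,180) with its head towards the plate, and the pink look-alike at (520,150) is well clear. Now the bolt, after checking that nothing tall stands near the gripper.

Run:
```python
from h import *
P=cloud(dict(np.load('l4.npz'))).reshape(-1,3); P=P[(P[:,2]>35)&(P[:,1]>275)]; d=np.hypot(P[:,0]-544,P[:,1]-293); i=d.argmin(); print(P[i],d[i])
k=(abs(P[:,0]-544)<60)&(abs(P[:,1]-293)<68); print(k.sum()); assert k.sum()<5
pick((544.1,293.2),-0.5,-5,45)
place((509.9,-107.9),9.9,-4.7,45)
c=look('x',(515,-210),'l5')
for n,z,lo in (('blank',18,12),('bolt',14,9)):
    t,p,pix=measure(c,TR[n][0],z,80,100); print(n,t,p)
    if pix is not None:
        C=cloud(c)[pix[:,1],pix[:,0]]; C=C[C[:,2]>lo]; print(rect(C),np.percentile(C[:,2],95),C.mean(0))
```

```text
[653.57669451 323.93235445  47.78745223] 113.8589589465805
0
grip 14.012446316364674 48.75697910785675 [544.3 293.3  -4.6]
lifted 14.16505124047289 48.766504526138306 40.9167
place touch True [ 509.8 -107.9   -4.6]
clock 45.325
blank (array([ 531.3291626 , -295.73803711]), (124.9382553100586, 98.48893737792969), np.float64(0.07633515172083638)) ((array([ 529.76397705, -292.76193237]), (28.715627670288086, 24.479169845581055), np.float64(-0.8110396110049489)), np.int32(408))
(array([ 531.15710449, -293.4708252 ]), (25.49690055847168, 23.705181121826172), np.float64(1.1071032293890584)) 19.525808778656152 [ 530.63199103 -293.09975886   17.73251462]
bolt (array([ 517.9208374 , -105.93450928]), (124.91765594482422, 97.74446105957031), np.float64(0.17561431840481645)) ((array([ 517.17987061, -108.63074493]), (83.17311096191406, 26.725522994995117), np.float64(0.0830936470338337)), np.int32(1189))
(array([ 517.46759033, -108.95241547]), (80.49466705322266, 26.63216209411621), np.float64(0.09032905624141563)) 27.79890906711022 [ 511.54654028 -108.26578874   20.67912287]
```

View pics/l5.png

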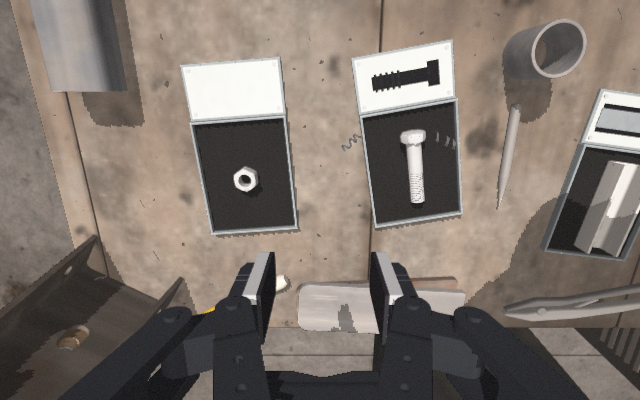

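The bolt lies lengthwise in the middle of its tray at (415,165), about 2.5 mm off centre and about 5° off the tray axis. The nut in the blank tray at (246,180) goes to its tray now.

Run:
```python
from h import *
pick((531.1,-294.3),4.4,-5,50)
place((544.6,289.5),3,-4.7,50)
c=look('x',(535,205),'l6')
for n,z in (('channel',26),('nut',18)):
    t,p,pix=measure(c,TR[n][0],z,80,100); print(n,t,p)
    if pix is not None:
        C=cloud(c)[pix[:,1],pix[:,0]]; C=C[C[:,2]>12]; print(rect(C),np.percentile(C[:,2],95))
```

```text
grip 21.991183245608564 49.49246780597605 [ 531.4 -294.5   -4.4]
lifted 21.692213129504854 48.97365342476405 49.7917
place touch True [544.4 289.4  -4.4]
clock 54.7833
channel (array([564.47827148, 120.61154175]), (125.4490737915039, 97.90908813476562), np.float64(-0.13081154326749278)) ((array([560.14025879, 122.53708649]), (104.66902923583984, 41.01245880126953), np.float64(-0.1295931470687819)), np.int32(3388))
(array([563.65808105, 122.02648926]), (102.48868560791016, 37.43165969848633), np.float64(-0.1294211068623632)) 30.344405796008623
nut (array([544.7923584 , 289.62884521]), (125.99230194091797, 97.86006164550781), np.float64(0.05558552323926902)) ((array([543.57189941, 288.89584351]), (27.45722007751465, 25.156152725219727), np.float64(0.08362143562761704)), np.int32(388))
(array([544.24414062, 289.99740601]), (26.38133430480957, 23.38107681274414), np.float64(0.06374412556110531)) 19.400503534363406
```

View pics/l6.png

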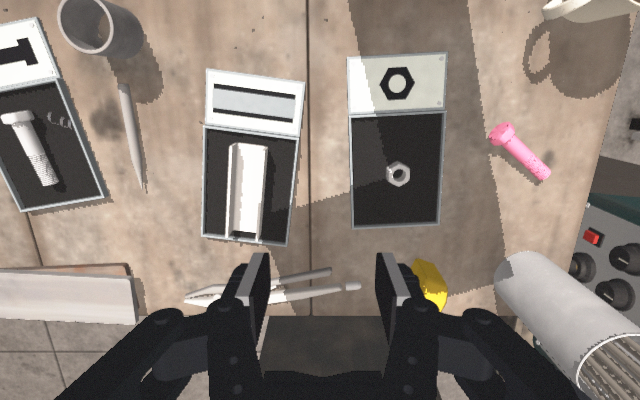

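The nut is centred in its tray (397,174), the channel (247,190) and the bolt (33,150) are in theirs, and the arm is clear of everything. I hand in.

```bash
python3 -c "
from h import *
print(bot.finish_job())"
```

```text
the job is handed in; nothing more can be done
None
```

The job is handed in at about 55 s: nut, channel and bolt each lie in the middle of their own tray, with the nut parked in the blank tray on the way and the bolt about 2.5 mm off centre and 5° off the tray axis.

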